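Release the fabric shaver's slide lock

ROBOT

A 7-joint arm with a two-finger parallel gripper is mounted at the origin on a cart in front of the work surface, level with it; the furniture and walls round the work are solid. World frame = base frame: x ahead of the robot, y to its left, z up, the work surface at z = 0. Lengths are in m, angles in degrees, forces in N, time in s.
With the tool pointing down it reaches from about 0.425 to 0.875 m from the base axis. Payload 9.9 kg.
Tool frame: the origin (TCP) lies at the very end of the fingers, on their centre line; the grasp point (between the pads) lies 19 mm behind it; z points along the fingers, y is the direction in which the jaws open and shut (so a half turn about z gives the same grasp; the last joint's range is limited). The gripper opens to 85 mm and grips with 20 to 120 N. Pads are 22 mm wide; open, the fingers measure 114 mm over their backs; the gripper's body (76 mm by 85 mm) begins 54 mm behind the grasp point. The pads swing forward as they close: fully open they stand 13 mm farther back than shut.
Start: joints at [-4.801, 32.985, 1.427, 82.34, -0.859, 64.687, -3.237], TCP at [0.675, 0, 0.231] pointing down, gripper open.
Joint ranges: [-157.87, 157.87], [-19.46, 123.44], [-87.15, 90], [11.01, 140.99], [-62.26, 242.26], [9.8, 113.94], [-161.44, 161.44]. Speed limits (degrees/s): [127.2, 127.2, 172.46, 172.46, 180, 180, 180].

INTERFACE

Orientations are given as [roll, pitch, yaw] about the fixed x, y, z axes, in that order (R = Rz(yaw) Ry(pitch) Rx(roll)).
In Python, from workcell import manip, cams gives the robot as it stands.
- The arm moves only by the tool apply_moves, never from a script. Its arguments are lists of equal length, an entry for each row: "turn": the turn, a rotation vector about the tool's x, y, z in rad, a list of three; "offset": the shift along the tool's x, y, z in cm, a list of three; "grip": the closure in counts, from 0 (fully open) to 255 (shut). A call has exactly 10 rows; each row shifts and turns the pose as measured when the row begins, along the tool's axes as they then stand; what a row does not reach is not made up. A row lasts 1/8 s, in which the tool goes at most 62.5 mm and 10.7 degrees, less where a joint would pass 70% of its speed; a pose out of reach is approached as far as the arm can. A call with a gripper value outside its range is refused whole. The fingers move at their own pace and stop on an object; "grip_force" is the grip in N (left out, the last holds). Time passes only in rows, so rows that do not move let the fingers close, or fill a call up. It gives the time, the measured TCP pose, the force and the opening at its end, in the units of the state.
- manip.read_state(): the state, without advancing time (a new reading comes with each control period).
- cams.camera(name): name is "scene" or "side" or "wrist"; returns (picture, depth): 400x640x3 uint8, red, green, blue; 400x640 float32, m along the optical axis (not along the pixel's ray), 0 where there is no reading.
- cams.camera_params(name): a dict with "fx", "fy", "cx", "cy" (pixels), "pose" (4x4, takes a point from camera to world coordinates); the wrist camera has in their place "hand_eye" (4x4, takes a point from camera to tool coordinates, whose origin is the TCP and whose axes are the flange's). Camera axes: x right, y down, z forward; pixel columns grow to the right and rows downward; lengths in m; the calibration is good to about 2 mm. The wrist camera is an equidistant fisheye: a pixel r from the principal point sees the ray r / f radians off the axis. A picture is of the moment at which its call begins: read the wrist's pose just before it. camera_params takes no time and is no camera call.
- manip.finish_job(): hands the job in, once; it reports no verdict.
Trained networks look in the newest picture that a camera, given by its name, has taken for a name from the list of things; names that differ only in an ending like _2 or _b are one class to them, and where a whole thing is asked for, a point or a joint stands for the part that bears it (a point fixed in the world has none). Each returns a list of dicts, best first, with "p" (0 to 1); they miss things now and then, are a little off and sometimes report something else, mostly with a low value. They report only what shows in the picture. A call takes as long as a camera call.
- cams.spot_in(target, camera): "bbox" ([left, top, right, bottom] in pixels, round what is visible of it).
- cams.cut_out(target, camera): "mask" (400x640 bool, what is visible of it) and "bbox" ([left, top, right, bottom] in pixels, round what is visible of it).
- cams.spot_point(target, camera): "position" ([column, row] in pixels: a listed point, or the origin of a listed thing).
The state is a dict: "clock": time; "joint_pos": joint angles; "joint_velocities": joint speeds; "tau": joint torques, N m; "tool_pos": TCP position; "orientation": TCP orientation; "ft_force": force on the tool from outside, world axes, zero at the start; "ft_torque": the same for the moment, N m; "opening": finger opening in m.
Only numpy, scipy, OpenCV 4.12 (cv2) and the standard library are available. Lean on these libraries where they do the work, as an engineer would, in place of code of your own. Each camera call takes 0.05 s, during which the arm holds its last target. There are 200 camera calls.

TASK

The demonstration fabric shaver on the shop's dressing table is needed to trim a bobbly crochet sample: release its travel lock by sliding the small flush thumbpiece in its recessed slot all the way towards the shaver's round head. The torch mounted beside it, with the square head, has the same sort of switch: leave that one as it is.

Things in the scene. Friction and masses are not known exactly. Their poses are not given: they have to be found in the camera images.
- shaver: White fabric shaver with a round head (80 mm across, 40 high, steel plate), fixed on the table. Origin on the table under the slot's centre; x from tail (-75 mm) to head (centre +88), z up. Handle 62 mm wide, top 34 mm up. Slot in the top: x -43 to +43, 38 mm wide (y), floor 20.5 mm up, empty but for the thumbpiece; closed fingertips fit between its tail end and the thumbpiece.
- shaver_lock (a joint): Travel (m) of the black thumbpiece in the shaver's slot: 12 mm long (x), 30 wide (y), top flush with the handle. 0 = locked (tail side), 0.024 = released, at the stop by the head. Its centre is at x = 9 mm + travel in the shaver's frame. Starts at 0 to 0.005; about 1.5 N of friction, stays where left.
- torch: Torch, to be left alone: the same white handle, slot and black thumbpiece, but a square head (83 mm wide, 45 high, three ribs on top, lens at the end), fixed on the table, 195 mm long. Origin on the table under its slot's centre, x from tail (-75 mm) to head (+54 to +120), z up. Shaver and torch may stand either way round, left or right.
- torch_switch_top (a point): Top centre of the torch's thumbpiece, 33.5 mm above the table. It may start anywhere along its 24 mm of travel and must stay there.

How it is judged (in metres and radians):
At the end, for the whole second after the job is handed in: The shaver's thumbpiece is at the head's end of its slot, within 5 mm of its stop (travel over 19 mm of 24), and the torch's thumbpiece is within 4 mm of where it was (value of joint shaver_lock above 0.019 m and distance of torch_switch_top from where it was at the start of the episode below 0.004 m); the robot touches nothing.
It fails at once if the torch's thumbpiece is moved by more than 4 mm (distance of torch_switch_top from where it was at the start of the episode above 0.004 m).
It also fails if it takes over 32 s, if anything falls off the work surface, if the arm or the gripper's body presses on something with over 40 N, if the wrist force passes 120 N, or if a joint passes its speed limit or range.

## Working session

There is one attempt and no reset: what is moved stays moved. The work goes in short steps, Python scripts to look and compute and a tool call to move; the robot and the scene stay as the last step left them, time stands still between calls to the robot, and variables do not carry over. Pictures are saved under pics/ and viewed, on a budget of 10 in all, crops included, one or two more only if the job needs it, and the job is handed in when it is done.

Besides the shell and the picture viewer there is one more tool, called after ">>>" in YAML: its name, and indented under it one key for each argument. apply_moves: Moves the arm, as the interface text tells. Its arguments: {"type":"object","properties":{"turn":{"type":"array"},"offset":{"type":"array"},"grip":{"type":"array"},"grip_force":{"type":"number"}},"required":["turn","offset","grip"]}

```bash
mkdir -p pics; cat > h.py <<'E'
import numpy as np, cv2
from workcell import manip, cams
def pts(name, px, d=None, z=None):
    P=cams.camera_params(name); px=np.atleast_2d(px).astype(float)
    r=np.c_[(px[:,0]-P['cx'])/P['fx'],(px[:,1]-P['cy'])/P['fy'],np.ones(len(px))]
    T=P['pose']
    if d is None:
        w=r@T[:3,:3].T; d=(z-T[2,3])/w[:,2]
    return (r*np.asarray(d)[:,None])@T[:3,:3].T+T[:3,3]
E
python3 - <<'E'
from h import *
s=manip.read_state(); print(s['tool_pos'],s['orientation'],s['opening'],s['clock'])
for n in ['scene','side']:
    im,d=cams.camera(n); cv2.imwrite(f'pics/{n}0.png',im[:,:,::-1]); np.savez(f'{n}0.npz',im=im,d=d)
    for t in ['shaver','torch','shaver_lock','torch_switch_top']:
        for r in cams.cut_out(t,n)[:2]:
            m=r['mask']&(d>0); v,u=np.nonzero(m); 
            p=pts(n,np.c_[u,v],d[m]); print(n,t,round(r['p'],2),r['bbox'],np.median(p,0).round(3),p.min(0).round(3),p.max(0).round(3))
E
```

```text
[6.74545171e-01 2.84899955e-05 2.30456389e-01] [-1.79905329e+02  5.79327556e-03  9.00055626e+01] 0.08542277677774972 0.0
scene shaver 0.94 [202.7, 171.8, 300.6, 213.2] [0.53  0.116 0.029] [ 0.439  0.051 -0.   ] [0.66  0.209 0.044]
scene torch 0.73 [322.1, 201.5, 416.1, 296.8] [ 0.542 -0.168  0.033] [ 0.447 -0.203 -0.001] [ 0.705 -0.074  0.047]
scene shaver_lock 0.36 [245.6, 185.4, 251.1, 188.6] [0.526 0.132 0.035] [0.518 0.12  0.034] [0.534 0.144 0.037]
scene torch_switch_top 0.63 [360.9, 233.3, 380.0, 246.3] [ 0.553 -0.158  0.032] [ 0.549 -0.172  0.021] [ 0.564 -0.142  0.036]
side shaver 0.97 [221.1, 232.5, 324.3, 343.0] [0.528 0.142 0.034] [0.438 0.021 0.001] [0.631 0.211 0.044]
side torch 0.63 [274.9, 151.8, 384.8, 204.8] [ 0.552 -0.136  0.032] [ 0.448 -0.256 -0.001] [ 0.674 -0.103  0.048]
side shaver_lock 0.54 [219.5, 234.0, 322.9, 345.1] [0.528 0.142 0.034] [ 0.441  0.017 -0.   ] [0.631 0.211 0.044]
side shaver_lock 0.47 [265.5, 275.4, 282.1, 290.0] [0.527 0.138 0.034] [0.516 0.122 0.022] [0.54  0.152 0.037]
side torch_switch_top 0.37 [318.3, 169.0, 328.1, 179.0] [ 0.556 -0.156  0.035] [ 0.549 -0.176  0.022] [ 0.57  -0.14   0.037]
```

View pics/scene0.png

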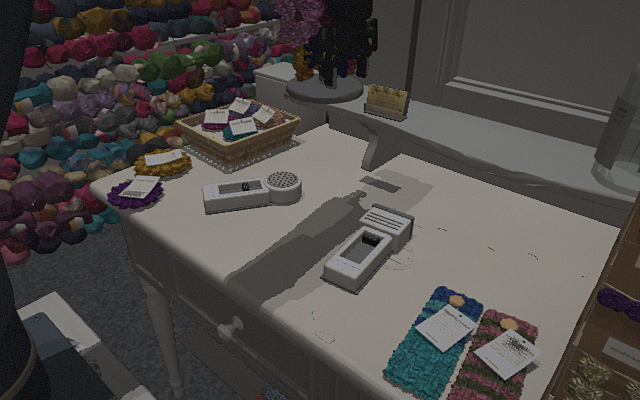

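View pics/side0.png

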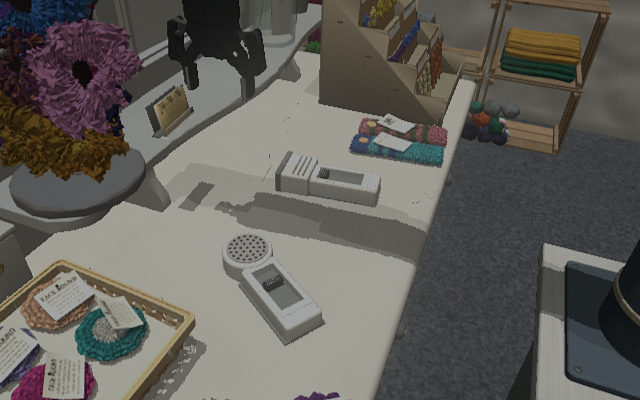

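The scene picture shows the shaver at columns 203–300, rows 172–213. Its round head is at (284,183) and its thumbpiece at (248,186). The torch, with its square ribbed head, is at (385,225). In the side picture the shaver's head is at (248,252) and its lock at (273,282).

```bash
python3 - <<'E'
from h import *
A=[]
for n in ['scene','side']:
    im,d=cams.camera(n); r=cams.cut_out('shaver',n)[0]; m=cv2.dilate(r['mask'].astype(np.uint8),np.ones((5,5)))>0
    m&=d>0; v,u=np.nonzero(m); p=pts(n,np.c_[u,v],d[m])
    g=im[m].mean(1)
    hd=p[(p[:,2]>.0385)&(p[:,2]<.05)]; (hx,hy),hr=cv2.minEnclosingCircle(hd[:,:2].astype(np.float32))
    c=np.array([hx,hy]); top=p[(p[:,2]>.031)&(p[:,2]<.0375)&(np.linalg.norm(p[:,:2]-c,axis=1)>.05)]
    R=cv2.minAreaRect(top[:,:2].astype(np.float32)); t=R[0]-c; print(n,len(hd),'head',c.round(4),round(hr,4),'z',np.median(hd[:,2]),np.median(top[:,2]),'rect',R,'yaw',np.degrees(np.arctan2(-t[1],-t[0])))
    for w in cams.cut_out('shaver_lock',n):
        b=w['bbox']
        if b[2]-b[0]<40:
            q=w['mask']&(d>0);v,u=np.nonzero(q);pp=pts(n,np.c_[u,v],d[q]);pp=pp[pp[:,2]>.031];print('lock',w['p'],pp.mean(0),len(pp))
    print('pt',[(w['p'],pts(n,w['position'],z=0.0)) for w in cams.spot_point('shaver',n)][:1])
    # dark pixels in slot
    q=top[im[m][(p[:,2]>.031)&(p[:,2]<.0375)&(np.linalg.norm(p[:,:2]-c,axis=1)>.05)].mean(1)<70]; print('dark',len(q),q.mean(0),q.min(0),q.max(0))
E
```

```text
Traceback (most recent call last):
IndexError: list index out of range
```

```bash
cat > m.py <<'E'
from h import *
for n in ['scene','side']:
    im,d=cams.camera(n); B={'scene':(195,165,310,220),'side':(212,225,332,350)}[n]
    m=np.zeros(d.shape,bool); m[B[1]:B[3],B[0]:B[2]]=1
    m&=d>0; v,u=np.nonzero(m); p=pts(n,np.c_[u,v],d[m]); g=im[m].mean(1)
    k=(p[:,2]>.015)&(p[:,2]<.05)&(p[:,0]<.7)&(p[:,1]<.26); p=p[k]; g=g[k]
    hd=p[p[:,2]>.0385]; (hx,hy),hr=cv2.minEnclosingCircle(hd[:,:2].astype(np.float32))
    c=np.array([hx,hy]); s=(p[:,2]>.031)&(p[:,2]<.0375)&(np.linalg.norm(p[:,:2]-c,axis=1)>.05); top=p[s]
    R=cv2.minAreaRect(top[:,:2].astype(np.float32)); t=c-R[0]; a=t/np.linalg.norm(t)
    print(n,len(hd),'head',c.round(4),round(hr,4),'z',np.median(hd[:,2]),np.median(top[:,2]),'rect',np.round(R[0],4),np.round(R[1],4),R[2],'yaw',np.degrees(np.arctan2(t[1],t[0])),'org',c-.088*a)
    q=top[g[s]<70]
    if len(q): print('dark',len(q),q.mean(0),q.min(0),q.max(0), 'along',np.percentile((q[:,:2]-c)@a+.088,[5,50,95]))
    for w in cams.cut_out('shaver_lock',n):
        b=w['bbox']
        if b[2]-b[0]<40:
            q=w['mask']&(d>0);v,u=np.nonzero(q);pp=pts(n,np.c_[u,v],d[q]);pp=pp[pp[:,2]>.031];print('lock',w['p'],pp.mean(0),len(pp),'along',(pp[:,:2].mean(0)-c)@a+.088)
    print('pt',[(w['p'],pts(n,w['position'],z=0.0)) for w in cams.spot_point('shaver',n)][:1])
print(manip.read_state()['clock'])
E
python3 m.py
```

```text
scene 485 head [0.5908 0.0924] 0.0386 z 0.04113228382015344 0.03447453799278524 rect [0.5059 0.1488] [0.0648 0.119 ] 57.15365982055664 yaw -33.622186429969446 org [0.51751004 0.14108557]
dark 49 [0.5257529  0.13505217 0.03436673] [0.4763794  0.12057045 0.03132643] [0.54423571 0.17936385 0.03650519] along [0.00665665 0.01201999 0.01787382]
pt [(0.55, array([[0.51138103, 0.1317818 , 0.        ]]))]
side 1179 head [0.5924 0.0943] 0.0388 z 0.04113823239142711 0.03469717693594593 rect [0.507  0.1497] [0.0621 0.1211] 56.78578567504883 yaw -32.97041104390204 org [0.5185669  0.14216461]
dark 87 [0.52681437 0.13724441 0.03396393] [0.51604422 0.12173414 0.03109684] [0.53983686 0.15095615 0.03714276] along [0.00591903 0.00806192 0.01574557]
lock 0.73 [0.52821878 0.13690786 0.03435885] 149 along 0.010958214133085259
pt [(0.65, array([[0.52152891, 0.13990516, 0.        ]]))]
0.9
```

>>> apply_moves:
  turn:
    - [0,0,0]
    - [0,0,0]
    - [0,0,0]
    - [0,0,0]
    - [0,0,0]
    - [0,0,0.145]
    - [0,0,0.145]
    - [0,0,0.145]
    - [0,0,0.145]
    - [0,0,0]
  offset:
    - [3.0,-3.4,2]
    - [3.0,-3.4,2]
    - [3.0,-3.4,2]
    - [3.0,-3.4,2]
    - [3.0,-3.4,2]
    - [0,0,0]
    - [0,0,0]
    - [0,0,0]
    - [0,0,0]
    - [0,0,0]
  grip: [255,255,255,255,255,255,255,255,255,255]
  grip_force: 40

```text
clock: 2.15
tool_pos: [0.5008, 0.1551, 0.1288]
orientation: [179.8, -0.2, 55.9]
ft_force: [-1.2, 0.3, -0.2]
opening: 0.0002
```

```bash
cat > w.py <<'E'
from h import *
import sys
from scipy.spatial.transform import Rotation as Ro
s=manip.read_state(); p=np.array(s['tool_pos']); R=Ro.from_euler('xyz',s['orientation'],degrees=True).as_matrix()
y=np.radians(-33.2); a=np.array([np.cos(y),np.sin(y),0]); b=np.array([-a[1],a[0],0]); o=np.array([.518,.1415,0])
print('shaver-frame',[(p-o)@a,(p-o)@b,p[2]],'ori',s['orientation'],'open',s['opening'],'F',np.round(s['ft_force'],2),'t',s['clock'])
t=np.array([float(sys.argv[1]),0,float(sys.argv[2])]); tw=o+a*t[0]+[0,0,t[2]]
print('tool offset cm',R.T@(tw-p)*100,'yaw err deg',np.degrees(np.arctan2(np.cross(R[:2,1],a[:2]),R[:2,1]@a[:2])), 'tilt',R[:,2])
E
python3 w.py -.018 .08
python3 - <<'E'
from h import *
im,d=cams.camera('wrist'); cv2.imwrite('pics/w1.png',im[:,:,::-1])
E
```

```text
shaver-frame [np.float64(-0.021810555959127592), np.float64(0.001981023125936278), np.float64(0.1288143978580643)] ori [ 1.79834161e+02 -1.78996045e-01  5.58843706e+01] open 0.00020173589826779774 F [-1.15  0.32 -0.18] t 2.15
tool offset cm [-0.20723672  0.37004381  4.8819077 ] yaw err deg 0.9161475011205912 tilt [ 4.14849643e-03  9.63038056e-04 -9.99990931e-01]w.py:8: DeprecationWarning: Arrays of 2-dimensional vectors are deprecated. Use arrays of 3-dimensional vectors instead. (deprecated in NumPy 2.0)
  print('tool offset cm',R.T@(tw-p)*100,'yaw err deg',np.degrees(np.arctan2(np.cross(R[:2,1],a[:2]),R[:2,1]@a[:2])), 'tilt',R[:,2])
```

View pics/w1.png

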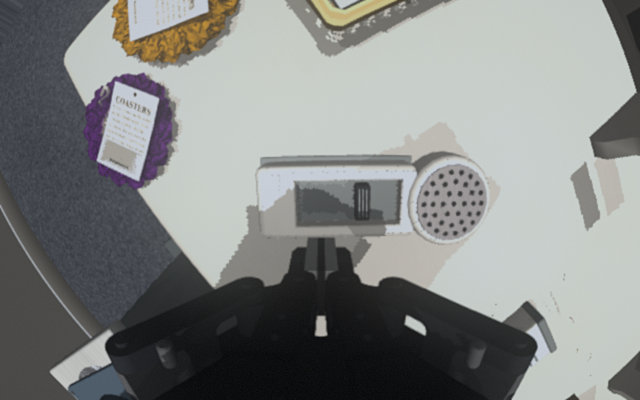

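The wrist picture shows the shaver in line with the tool. The slot spans columns 296–402 and the thumbpiece is at (362,201), about +10 mm along. The fingers are on column 320, tail side of the thumbpiece.

>>> apply_moves:
  turn:
    - [0,0,0]
    - [0,0,0]
    - [0,0,0]
    - [0,0,0]
    - [0,0,0]
    - [0,0,0]
    - [0,0,0]
    - [0,0,0]
    - [0,0,0]
    - [0,0,0]
  offset:
    - [-0.2,0.35,1]
    - [0,0,2]
    - [0,0,2]
    - [0,0,2]
    - [0,0,1.0]
    - [0,0,0]
    - [0,0,0]
    - [0,0,0]
    - [0,0,0]
    - [0,0,0]
  grip: [255,255,255,255,255,255,255,255,255,255]

```text
clock: 3.45
tool_pos: [0.5049, 0.1499, 0.0462]
orientation: [179.7, -0.4, 56.7]
ft_force: [0.5, 0.1, -0.1]
opening: 0.0
```

```bash
python3 -W ignore w.py -.018 .025
python3 - <<'E'
from h import *
im,d=cams.camera('wrist'); cv2.imwrite('pics/w2.png',cv2.resize(im[100:300,160:480,::-1],None,fx=2,fy=2))
E
```

```text
shaver-frame [np.float64(-0.015592771926426021), np.float64(-0.00012103413207650631), np.float64(0.046227772320109106)] ori [179.74579072  -0.35199581  56.65866349] open 1.0202626932142082e-05 F [ 0.49  0.13 -0.13] t 3.45
tool offset cm [-1.53182209e-03 -2.50167982e-01  2.12171883e+00] yaw err deg 0.1428982442879099 tilt [ 0.00708309  0.00269369 -0.99997129]
```

View pics/w2.png

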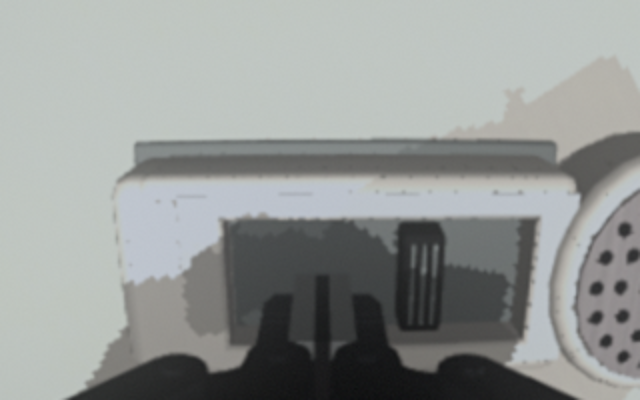

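The fingertips (crop columns about 260–385) sit over the gap between the slot's tail end (230) and the thumbpiece (398). I'll shift 2.5 mm towards the tail, then go down.

>>> apply_moves:
  turn:
    - [0,0,0]
    - [0,0,0]
    - [0,0,0]
    - [0,0,0]
    - [0,0,0]
    - [0,0,0]
    - [0,0,0]
    - [0,0,0]
    - [0,0,0]
    - [0,0,0]
  offset:
    - [0,-0.25,0]
    - [0,0,0]
    - [0,0,0]
    - [0,0,0.6]
    - [0,0,0.5]
    - [0,0,0.5]
    - [0,0,0.3]
    - [0,0,0]
    - [0,0,0]
    - [0,0,0]
  grip: [255,255,255,255,255,255,255,255,255,255]

```text
clock: 4.75
tool_pos: [0.5026, 0.1515, 0.0256]
orientation: [179.8, -0.3, 56.7]
ft_force: [1.1, -0.7, -0.2]
opening: 0.0
```

```bash
python3 -W ignore w.py .013 .025
```

```text
shaver-frame [np.float64(-0.01830647646868651), np.float64(-7.330693413760034e-05), np.float64(0.025572273895922735)] ori [179.76450107  -0.32582077  56.66612192] open 4.824143407502832e-06 F [ 1.13 -0.65 -0.22] t 4.75
tool offset cm [0.01432011 3.13035997 0.07017681] yaw err deg 0.1352172746105278 tilt [ 0.00655888  0.00249239 -0.99997538]
```

>>> apply_moves:
  turn:
    - [0,0,0]
    - [0,0,0]
    - [0,0,0]
    - [0,0,0]
    - [0,0,0]
    - [0,0,0]
    - [0,0,0]
    - [0,0,0]
    - [0,0,0]
    - [0,0,0]
  offset:
    - [0,0.4,0]
    - [0,0.4,0]
    - [0,0.4,0]
    - [0,0.4,0]
    - [0,0.4,0]
    - [0,0.3,0]
    - [0,0.3,0]
    - [0,0.2,0]
    - [0,0,0]
    - [0,0,0]
  grip: [255,255,255,255,255,255,255,255,255,255]

```text
clock: 6.0
tool_pos: [0.5275, 0.1354, 0.0259]
orientation: [179.8, -0.3, 56.7]
ft_force: [-0.7, 0.7, 0.9]
opening: -0.0002
```

```bash
python3 -W ignore w.py .013 .025
python3 - <<'E'
from h import *
im,d=cams.camera('wrist'); cv2.imwrite('pics/w3.png',cv2.resize(im[100:300,160:480,::-1],None,fx=2,fy=2))
E
```

```text
shaver-frame [np.float64(0.011277445297363445), np.float64(0.00012068449014250284), np.float64(0.025908917677610787)] ori [179.79487863  -0.34791618  56.68639228] open -0.00022541076669241797 F [-0.66  0.69  0.88] t 6.0
tool offset cm [-0.01227857  0.17195282  0.09143507] yaw err deg 0.11485327714100406 tilt [ 0.00632674  0.00310817 -0.99997516]
```

View pics/w3.png

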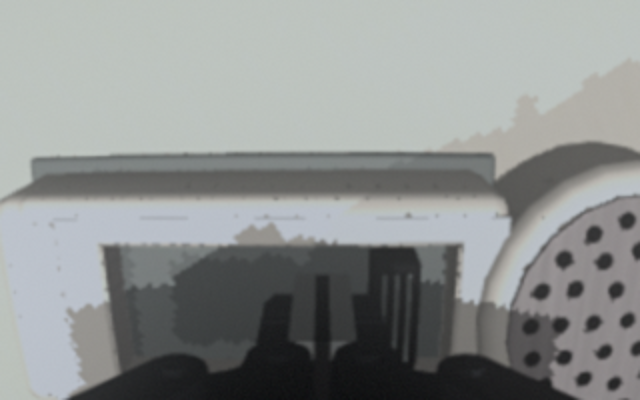

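The thumbpiece (crop columns 370–418) is still about 8 mm from the slot's head end (455). Its stop is 4 mm short of that end, so there are about 5 mm more to go.

>>> apply_moves:
  turn:
    - [0,0,0]
    - [0,0,0]
    - [0,0,0]
    - [0,0,0]
    - [0,0,0]
    - [0,0,0]
    - [0,0,0]
    - [0,0,0]
    - [0,0,0]
    - [0,0,0]
  offset:
    - [0,0.15,0]
    - [0,0.15,0]
    - [0,0.1,0]
    - [0,0.1,0]
    - [0,0.1,0]
    - [0,0.1,0]
    - [0,0,0]
    - [0,0,0]
    - [0,0,0]
    - [0,0,0]
  grip: [255,255,255,255,255,255,255,255,255,255]

```text
clock: 7.3
tool_pos: [0.5316, 0.1327, 0.0259]
orientation: [-180.0, -0.3, 56.8]
ft_force: [-2.8, 3.4, 1.8]
opening: 0.0003
```

```bash
python3 -W ignore w.py .013 .025
python3 - <<'E'
from h import *
im,d=cams.camera('wrist'); cv2.imwrite('pics/w4.png',cv2.resize(im[100:300,160:480,::-1],None,fx=2,fy=2))
E
```

```text
shaver-frame [np.float64(0.016153421357229126), np.float64(7.411447842987978e-05), np.float64(0.02586441924702195)] ori [-179.99854638   -0.28304577   56.78113495] open 0.00029415982559364813 F [-2.81  3.38  1.82] t 7.3
tool offset cm [-0.00794221 -0.31533749  0.08641174] yaw err deg 0.018857866280826727 tilt [ 0.00268513  0.00414667 -0.9999878 ]
```

View pics/w4.png

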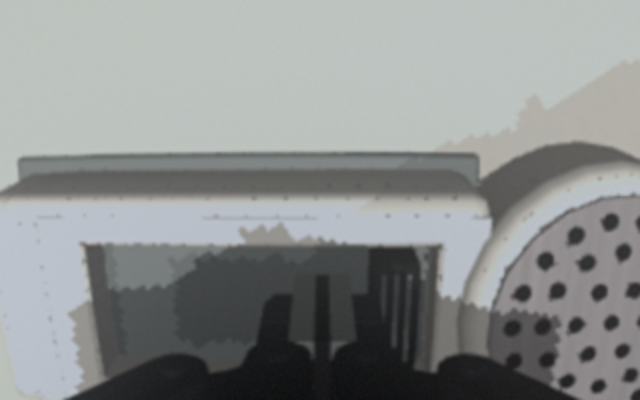

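The force has risen to about 4 N and the gap is now about 4–5 mm, so it is at or near the stop. One more small nudge, to check.

>>> apply_moves:
  turn:
    - [0,0,0]
    - [0,0,0]
    - [0,0,0]
    - [0,0,0]
    - [0,0,0]
    - [0,0,0]
    - [0,0,0]
    - [0,0,0]
    - [0,0,0]
    - [0,0,0]
  offset:
    - [0,0.1,0]
    - [0,0.15,0]
    - [0,0.15,0]
    - [0,0.15,0]
    - [0,0,0]
    - [0,0,0]
    - [0,0,0]
    - [0,0,0]
    - [0,0,0]
    - [0,0,0]
  grip: [255,255,255,255,255,255,255,255,255,255]

```text
clock: 8.6
tool_pos: [0.5315, 0.1327, 0.0259]
orientation: [-179.5, -0.1, 57.0]
ft_force: [-3.4, 2.3, 3.4]
opening: 0.0001
```

```bash
python3 -W ignore w.py .013 .025
```

```text
shaver-frame [np.float64(0.0161187311558367), np.float64(6.356056546160526e-05), np.float64(0.025877529036317255)] ori [-1.79517795e+02 -1.45179975e-01  5.69866415e+01] open 9.563904807083317e-05 F [-3.44  2.27  3.42] t 8.6
tool offset cm [-0.00556243 -0.31114271  0.09036086] yaw err deg -0.18786333987209838 tilt [-0.00567667  0.00670999 -0.99996137]
```

The TCP did not advance, so the thumbpiece is against its stop. Backing off and up.

>>> apply_moves:
  turn:
    - [0,0,0]
    - [0,0,0]
    - [0,0,0]
    - [0,0,0]
    - [0,0,0]
    - [0,0,0]
    - [0,0,0]
    - [0,0,0]
    - [0,0,0]
    - [0,0,0]
  offset:
    - [0,-0.4,0]
    - [0,-0.4,0]
    - [0,0,-1]
    - [0,0,-2]
    - [0,0,-3]
    - [0,0,-4]
    - [0,0,-4]
    - [0,0,0]
    - [0,0,0]
    - [0,0,0]
  grip: [255,255,255,255,255,255,255,255,255,255]

```text
clock: 9.85
tool_pos: [0.5268, 0.1342, 0.173]
orientation: [-179.8, -0.2, 56.8]
ft_force: [0.0, -0.3, -1.0]
opening: 0.0004
```

```bash
python3 -W ignore w.py .013 .15; python3 m.py
python3 - <<'E'
from h import *
im,d=cams.camera('wrist'); cv2.imwrite('pics/w5.png',im[:,:,::-1])
im,d=cams.camera('scene'); o=np.load('scene0.npz')['im']; a=np.hstack([x[200:300,320:420] for x in (o,im)]); cv2.imwrite('pics/t.png',cv2.resize(a[:,:,::-1],None,fx=4,fy=4))
E
```

```text
shaver-frame [np.float64(0.011379028896518747), np.float64(-0.001319643670834695), np.float64(0.1730051444341185)] ori [-179.80546398   -0.22226948   56.82600439] open 0.0004016219193974253 F [ 0.05 -0.28 -1.04] t 9.85
tool offset cm [0.12296535 0.16996864 2.30044495] yaw err deg -0.026759065755435747 tilt [-7.19209312e-04  5.10487031e-03 -9.99986711e-01]
scene 476 head [0.5914 0.0926] 0.0382 z 0.04098874896575405 0.03453654492839808 rect [0.5055 0.148 ] [0.0656 0.1181] 57.66714096069336 yaw -32.81719241041749 org [0.5174254  0.14027112]
dark 46 [0.54330775 0.12257194 0.03436323] [0.47669447 0.10430736 0.03102102] [0.5581894  0.15520056 0.03657164] along [0.0281609  0.03273812 0.03776075]
lock 0.45 [0.54529678 0.12191126 0.03449839] 32 along 0.03337353784296538
pt [(0.83, array([[0.53086384, 0.14625369, 0.        ]]))]
side 1186 head [0.5917 0.0937] 0.0388 z 0.04119989118325934 0.034697937924061395 rect [0.5069 0.1503] [0.0615 0.1204] 56.47328567504883 yaw -33.689156857740386 org [0.51851851 0.14253474]
dark 83 [0.54512138 0.12611189 0.03425429] [0.53397868 0.11085946 0.03114539] [0.55771684 0.13820996 0.03679577] along [0.02723493 0.03014047 0.03698674]
lock 0.6 [0.54593379 0.12480078 0.03460298] 137 along 0.03264793137160545
pt [(0.74, array([[0.51963172, 0.14501886, 0.        ]]))]
10.15
```

View pics/w5.png

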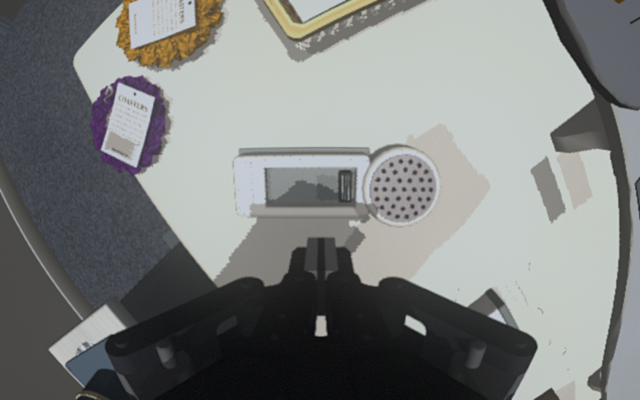

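View pics/t.png

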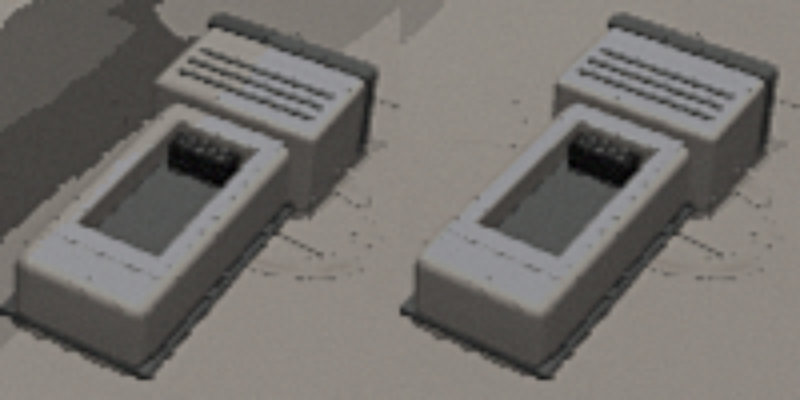

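In the wrist picture the thumbpiece (345,186) is at the head end of the slot. Its centre measures x ≈ 33 mm in both cameras, which matches the released position. The torch's switch looks the same before and after, and the arm is clear.

```bash
python3 -c "
from workcell import manip
print(manip.finish_job())"
```

```text
the job is handed in; nothing more can be done
None
```

The shaver's travel lock is released, and I handed the job in at about 10 s of the 32 s allowed. I lowered the closed fingertips into the slot behind the thumbpiece and pushed it towards the round head. At the end a further nudge of about 5 mm made no headway, so it was at its stop.

- **Lock position:** both fixed cameras now put the thumbpiece's centre at about 33 mm in the shaver's frame, which is a travel of about 24 mm. It started at about 11 mm.
- **Torch:** its switch looks the same in the before and after pictures. I compared these by eye and did not measure it.
- **Arm:** the fingers were about 17 cm above the table, clear of everything, and the wrist force read about 1 N. Pushing against the stop, it read about 5 N.
- **Checks that failed or disagreed:** the shaver network returned nothing on one call, so I located the shaver from the depth images instead. Its estimates of the shaver's origin were also off, by about 4 to 15 mm, and I did not use them.

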